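Close the parts case and clip it shut

ROBOT

A 7-joint arm with a two-finger parallel gripper is mounted at the origin on the work surface. World frame = base frame: x ahead of the robot, y to its left, z up, the work surface at z = 0. Lengths are in m, angles in rad, forces in N, time in s.
With the tool pointing down it reaches from about 0.4 to 0.85 m from the base axis. Payload 4.4 kg.
Tool frame: the origin (TCP) lies midway between the tips of the shut fingers; the grasp point (between the pads) lies 19 mm behind it (r.pinch_z is the distance from the TCP to the grasp point, in m); z points along the fingers, y is the direction in which the jaws open and shut (so a half turn about z gives the same grasp; the last joint's range is limited). The gripper opens to 94 mm and grips with 3 to 60 N. Pads are 16 mm wide; open, the fingers measure 119 mm over their backs; the gripper's body (75 mm by 177 mm) begins 78 mm behind the grasp point.
Start: joints at [-1.253, 0.628, 0.038, 1.517, -0.027, 0.996, -0.02], TCP at [0.243, 0.603, 0.205] pointing down, gripper open.
Joint ranges: [-3.06, 3.06], [-0.37, 2.12], [-1.25, 1.32], [0.18, 2.47], [-1.1, 4.24], [0.23, 1.98], [-2.94, 2.94]. Speed limits (rad/s): [2.57, 2.57, 3.14, 3.14, 3.14, 3.14, 3.14].

INTERFACE

Orientations are given as a unit quaternion [x, y, z, w].
In Python, from bench import sensors, imaging, finish_job, trace, r gives the robot as it stands.
- The arm moves only by the tool carry_out, never from a script. Its argument "motion" is a list of rows, each an object with "gripper": the opening in per cent of the stroke, from 0 (shut) to 100 (fully open); "travel": the shift along the world's x, y, z in cm, a list of three; "angular": the turn, a rotation vector about the world's x, y, z in degrees, a list of three. A call has 1 to 10 rows; each row shifts and turns the commanded pose from where the row before left it; what a row does not reach is not made up. A row lasts 1/10 s, in which the tool goes at most 50 mm and 8.59 degrees, less where a joint would pass 70% of its speed; a pose out of reach is approached as far as the arm can. A call is refused whole if a number of a shift passes 5 or a number of a turn 8.59, either way. A call with a gripper value outside its range is refused whole. The fingers move at their own pace and stop on an object; the grip force is fixed at half the most. Time passes only in rows, so rows that do not move let the fingers close. It gives the time, the measured TCP pose, the force and the opening at its end, in the units of the state.
- sensors.get_obs(): the state, without advancing time (a new reading comes with each control period).
- imaging.camera(name): name is "scene" or "side" or "wrist"; returns the picture (420x560x3 uint8, red, green, blue); there is no depth.
- imaging.calibration(name): a dict with "intrinsics" (3x3 intrinsics, pixels), "rvec" (rotation vector, rad) and "tvec" (3), from world to camera coordinates, as OpenCV has them; the wrist camera has in their place "hand_eye" (4x4, takes a point from camera to tool coordinates, whose origin is the TCP and whose axes are the flange's). Camera axes: x right, y down, z forward; pixel columns grow to the right and rows downward; lengths in m; the calibration is good to about 2 mm. The wrist camera is an equidistant fisheye: a pixel r from the principal point sees the ray r / f radians off the axis. A picture is of the moment at which its call begins: read the wrist's pose just before it. calibration takes no time and is no camera call.
- finish_job(): hands the job in, once; it reports no verdict.
Trained networks look in the newest picture that a camera, given by its name, has taken for a name from the list of things; names that differ only in an ending like _2 or _b are one class to them, and where a whole thing is asked for, a point or a joint stands for the part that bears it (a point fixed in the world has none). Each returns a list of dicts, best first, with "p" (0 to 1); they miss things now and then, are a little off and sometimes report something else, mostly with a low value. They report only what shows in the picture. A call takes as long as a camera call.
- trace(label, camera): "region" (420x560 bool, what is visible of it) and "box" ([left, top, width, height] in pixels, round what is visible of it).
The state is a dict: "clock": time; "qpos": joint angles; "qd": joint speeds; "tau": joint torques, N m; "position": TCP position; "tool_rot": TCP orientation; "contact_force": force on the tool from outside, world axes, zero at the start; "moment": the same for the moment, N m; "finger_gap": opening from 0.0 (shut) to 1.0 (fully open).
Only numpy, scipy, OpenCV 4.12 (cv2) and the standard library are available. Lean on these libraries where they do the work, as an engineer would, in place of code of your own. Each camera call takes 0.05 s, during which the arm holds its last target.

TASK

Close the open yellow parts case with your fingertips: push the lid over and all the way down without slamming it, then push each of the two clips on its front edge down and in until it lies flat against the front wall. Do not take hold of or lift anything, do not shove the case along the table, and leave the parts and tools lying around it where they are. Finish clear of everything.

Things in the scene. Friction and masses are not known exactly. Their poses are not given: they have to be found in the camera images.
- case: Yellow plastic case of tools, loose on the table, about 3.5 kg: 250 mm wide (its x), 190 deep (its y), 85 high without lid, 107 with it shut. Origin: centre of underside, z up; yaw within 0.4 rad of 0. Front wall, where the clips close, at y = -95 mm (towards the robot's right); lid hinge on the rear rim, y = +95. A folded handle stands 12 mm out of the front wall between the clips, below z = 52 mm.
- lid (a joint): Angle of the lid, rad: 0 fully shut, about 1.57 upright, above that leaning back behind the case; stop at 2.0. Starts at 1.5 to 1.95. A stiff friction hinge (about 0.5 N m) holds it wherever it is left: 3 to 5 N at its front edge moves it.
- lid_hinge (a point): Middle of the lid's hinge axis (case frame 0, +95, 85 mm). The axis runs along the case's x.
- lid_edge (a point): Middle of the lid's front edge on its outer (top) face, 190 mm from the hinge axis across the lid and 22 mm out from the plane of the rim. The lid is a shell 254 mm wide, 22 mm thick, outer face flat. With the lid shut the point is at case frame (0, -95, 107) mm.
- lid_foam: Grey ribbed foam pad that fills the inside of the lid. Origin on the hinge axis, turns with the lid. It is touched only if someone grips or pulls the lid from inside.
- clip_near (a joint): Angle of the clip at the case's -x end (nearer the robot), rad: 0 home, hanging flat along the front wall when the lid is shut; about 1.57 standing straight out from the lid's front edge; stop at 2.1. Starts at 1.2 to 1.9. Its stiff hinge (0.06 N m, about 2 N at the flap's end) holds it where it is left; no snap, it must be pushed to its stop at 0.
- clip_far (a joint): The same for the clip at the case's +x end (farther from the robot).
- clip_near_pin (a point): Middle of the near clip's hinge pin on the lid's front edge; the pin runs along the case's x. With the lid shut: case frame (-70, -100, 95) mm. The flap is 45 mm wide, 4 mm thick, reaches 42 mm from the pin; its outer face is 6 mm from the pin's axis, so with the clip home that face is at case y = -106 mm, z = 53 to 99 mm.
- clip_far_pin (a point): The same for the far clip: with the lid shut at case frame (+70, -100, 95) mm.
- clip_near_face (a point): Point on the outer face of the near clip's flap, midway across it and 30 mm from the pin: the place to push.
- clip_far_face (a point): The same for the far clip.
- hook_near: Inner side of the near clip's flap with the rib that catches under the keeper on the case (37 mm wide). Origin on the clip's pin. Touched only if the clip is gripped or pulled from behind.
- hook_far: The same for the far clip.
- barrel: Bystander: loose finned aluminium cylinder barrel, 68 x 68 mm, 85 mm tall, standing in front of the case towards its +x end. Origin: centre of its underside.
- plug: Bystander: loose spark plug 66 mm long, 20 mm thick, lying in front of the case. Origin: under its middle.
- driver: Bystander: screwdriver 200 mm long with a wooden handle, lying in front of the case. Origin: under its middle.
- wrench: Bystander: spanner 160 mm long, lying beside the case's -x end. Origin: under its middle.

How it is judged:
On the way, in this order (a step that is already met when the one before it is completed fails the run):
1. the lid is fully down (value of joint lid below 0.03 rad), for 0.2 s.
2. both clips are home, with the lid down (value of joint lid below 0.03 rad and value of joint each of clip_near, clip_far below 0.1 rad), for 0.2 s.
At the end, for the whole second after the job is handed in: The lid is shut to within 0.03 rad (6 mm at its edge), both clips are home to within 0.1 rad (4 mm at the flap's end), the case stands level and at rest within 30 mm of where it was, and the barrel, plug, screwdriver and spanner are within 20 mm of where they were (all of step 2 and distance of case from where it was at the start of the episode below 0.03 m and angle between case's own z axis and vertical below 0.03 rad and linear speed of case below 0.01 m/s and distance of each of barrel, plug, driver, wrench from where it was at the start of the episode below 0.02 m); the robot touches nothing.
It fails at once if the lid slams: it comes down the last 0.25 rad faster than 2 rad/s (value of joint lid below 0.25 rad and velocity of joint lid below -2 rad/s).
It fails at once if a clip is pushed in while the lid is still up (value of joint lid above 0.15 rad and value of joint any of clip_near, clip_far below 0.3 rad).
It fails at once if the lid or a clip is taken hold of, or pulled from its inner side (contact force between the fingers and lid_foam above 2 N or contact force between the fingers and hook_near above 2 N or contact force between the fingers and hook_far above 2 N).
It fails at once if the case is lifted, tipped, or shoved more than 30 mm (height (world z) of case above 0.01 m or angle between case's own z axis and vertical above 0.1 rad or distance of case from where it was at the start of the episode above 0.03 m).
It fails at once if a part or tool lying around the case is lifted or moved more than 20 mm (distance of any of barrel, plug, driver, wrench from where it was at the start of the episode above 0.02 m).
It also fails if it takes over 59 s, if anything falls off the work surface, if the arm or the gripper's body presses on something with over 40 N, if the wrist force passes 120 N, or if a joint passes its speed limit or range.

## Working session

There is one attempt and no reset: what is moved stays moved. The work goes in short steps, Python scripts to look and compute and a tool call to move; the robot and the scene stay as the last step left them, time stands still between calls to the robot, and variables do not carry over. Pictures are saved under pics/ and viewed, and the job is handed in when it is done.

Besides the shell and the picture viewer there is one more tool, called after "Request:" as name(argument=value, ...), one argument or row to a line, values as JSON. carry_out: Moves the arm, as the interface text tells. Its arguments: {"type":"object","properties":{"motion":{"type":"array"}},"required":["motion"]}

```bash
mkdir -p pics
python3 - <<'E'
from bench import sensors, imaging, r
import cv2
o=sensors.get_obs(); print({k:o[k] for k in ('clock','position','tool_rot','contact_force','finger_gap')})
for n in('scene','side','wrist'):
    im=imaging.camera(n); cv2.imwrite(f'pics/{n}0.png',cv2.cvtColor(im,cv2.COLOR_RGB2BGR)); print(n,imaging.calibration(n))
E
```

```text
{'clock': 0.0, 'position': array([0.24314447, 0.6020919 , 0.20457634]), 'tool_rot': array([ 1.90760343e-01,  9.81636191e-01, -9.24365134e-04, -1.59253534e-04]), 'contact_force': array([-0.56528398, -0.16815699, -0.07241335]), 'finger_gap': 0.9984136548396344}
scene {'intrinsics': array([[435.55617129,   0.        , 282.96233515],
       [  0.        , 435.55617129, 206.16263756],
       [  0.        ,   0.        ,   1.        ]]), 'rvec': array([ 1.8663017 ,  1.19391474, -0.63472201]), 'tvec': array([-0.19368162, -0.20208205,  1.22747304])}
side {'intrinsics': array([[512.51019853,   0.        , 283.71218048],
       [  0.        , 512.51019853, 221.41179757],
       [  0.        ,   0.        ,   1.        ]]), 'rvec': array([ 2.08083245, -0.68645091,  0.36914313]), 'tvec': array([-0.4679223 ,  0.2438989 ,  0.77908864])}
wrist {'intrinsics': array([[325.1922621 ,   0.        , 275.67534464],
       [  0.        , 325.1922621 , 202.5572724 ],
       [  0.        ,   0.        ,   1.        ]]), 'hand_eye': array([[ 8.95209549e-05, -9.66057356e-01, -2.58327653e-01,
         7.33573128e-02],
       [ 9.99999949e-01,  1.65758239e-04, -2.73338975e-04,
         6.98361155e-04],
       [ 3.06881064e-04, -2.58327615e-01,  9.66057322e-01,
        -1.78941289e-01],
       [ 0.00000000e+00,  0.00000000e+00,  0.00000000e+00,
         1.00000000e+00]])}
```

View pics/scene0.png

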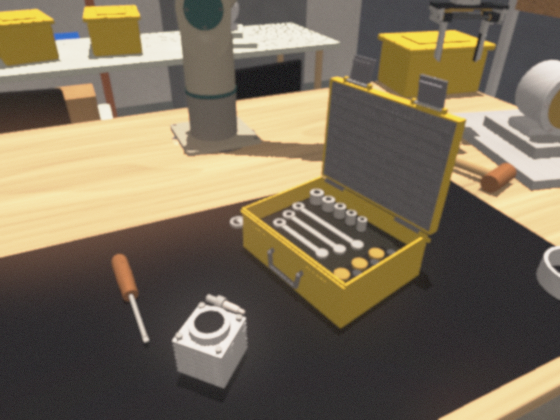

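View pics/side0.png

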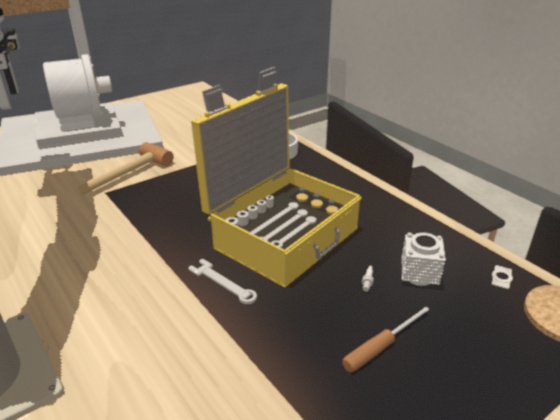

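View pics/wrist0.png

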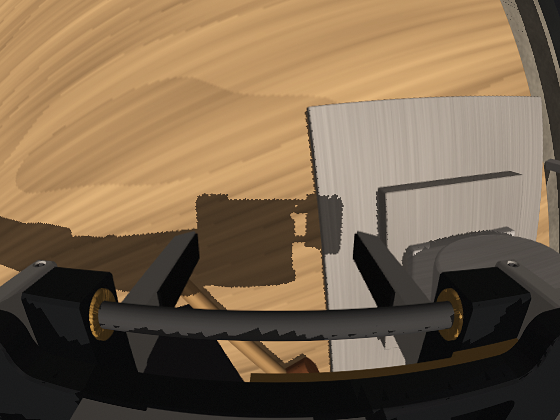

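```bash
cat > h.py <<'E'
import numpy as np, cv2
from bench import sensors, imaging, trace
def proj(P,c):
    c=imaging.calibration(c); p,_=cv2.projectPoints(np.array(P,float).reshape(-1,1,3),c['rvec'],c['tvec'],c['intrinsics'],None); return p[:,0]
def crop(im,x,y,w,h,s,name):
    cv2.imwrite(name,cv2.cvtColor(cv2.resize(im[y:y+h,x:x+w],None,fx=s,fy=s,interpolation=cv2.INTER_CUBIC),cv2.COLOR_RGB2BGR))
E
python3 - <<'E'
from h import *
ims={n:imaging.camera(n) for n in('scene','side')}
crop(ims['scene'],230,40,260,290,2,'pics/sc1.png'); crop(ims['side'],180,60,200,220,2.7,'pics/si1.png')
for n in ims:
    for l in ('clip_near_pin','clip_far_pin','lid_edge','case','barrel','plug','driver','wrench'):
        print(n,l,[(round(d['p'],2),d['box'],np.argwhere(d['region']).mean(0)[::-1].round(1) if d['region'].any() else None) for d in trace(l,n)[:2]])
E
```

```text
scene clip_near_pin [(0.93, [349.2, 54.5, 26.2, 32.2], array([361.8,  69.6]))]
scene clip_far_pin [(0.97, [416.3, 76.5, 31.3, 31.7], array([431.7,  91. ])), (0.2, [318.5, 58.8, 147.6, 177.0], array([391. , 145.7]))]
scene lid_edge [(0.88, [319.1, 54.2, 146.7, 177.5], array([391. , 145.5]))]
scene case [(0.6, [241.0, 50.1, 224.2, 278.2], array([361.3, 196.8]))]
scene barrel [(0.8, [170.2, 300.7, 74.6, 85.1], array([210.2, 344.5]))]
scene plug [(0.74, [206.7, 294.6, 36.7, 16.3], array([223.1, 304.2])), (0.61, [351.6, 58.8, 18.4, 23.2], array([360.6,  70.1]))]
scene driver [(0.79, [111.3, 252.8, 39.0, 88.1], array([127.4, 288.1]))]
scene wrench []
side clip_near_pin [(0.93, [203.9, 88.6, 21.2, 26.1], array([212.8,  98.5]))]
side clip_far_pin [(0.51, [254.4, 67.2, 20.0, 26.0], array([265.7,  78.7]))]
side lid_edge [(0.94, [188.6, 65.0, 101.7, 145.7], array([240.6, 142.2]))]
side case [(0.86, [190.8, 69.4, 171.4, 216.2], array([264.2, 186.5]))]
side barrel [(0.85, [402.1, 231.3, 41.7, 55.0], array([422.2, 258.8]))]
side plug [(0.49, [361.2, 268.0, 11.4, 20.9], array([367.3, 279.4])), (0.22, [201.6, 84.2, 23.1, 29.6], array([212.7,  98.1]))]
side driver [(0.74, [344.9, 306.2, 82.1, 67.4], array([372.6, 346.8]))]
side wrench [(0.51, [193.4, 67.5, 95.3, 144.6], array([240.2, 142.3]))]
```

View pics/sc1.png

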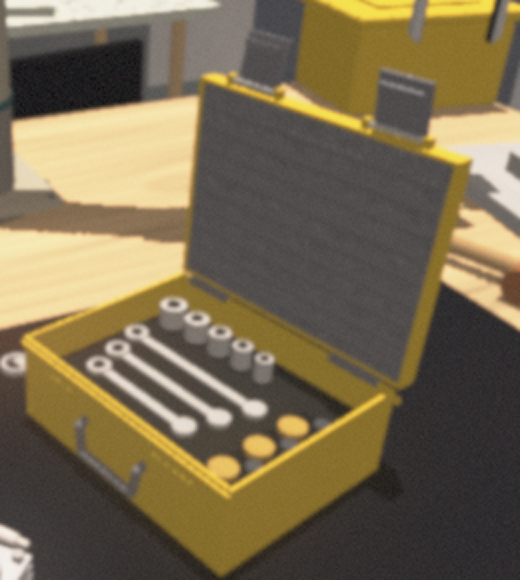

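View pics/si1.png

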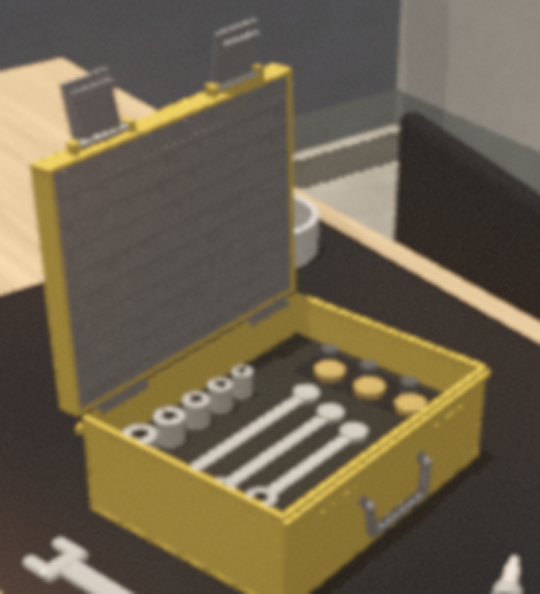

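```bash
cat > model.py <<'E'
import numpy as np
from h import proj
# params x,y,yaw,a,cn,cf (metres)
def lidpt(x,u,h,a): # u across, h out
    return np.array([x, .095-u*np.cos(a)+h*np.sin(a), .085+u*np.sin(a)+h*np.cos(a)])
def clippt(x,l,n,c,a):
    dy=-np.sin(c)*l-np.cos(c)*n; dz=-np.cos(c)*l+np.sin(c)*n
    return lidpt(x,.195-dy,.010+dz,a)
def world(p,q):
    c,s=np.cos(q[2]),np.sin(q[2]); return np.array([q[0]+c*p[0]-s*p[1],q[1]+s*p[0]+c*p[1],p[2]])
E
cat > fit.py <<'E'
from model import *; from scipy.optimize import least_squares
X,Y,Z=.125,.095,.085
S={'scene':[(( -X,-Y,Z),(242.5,211)),((X,-Y,Z),(345,286)),((X,-Y,0),(341,327.5)),((-X,-Y,0),(244,246)),((X,Y,Z),(425,237)),(('L',.127,.19,.022),(465,119.5)),(('L',-.127,.19,0),(332,79)),
 (('C',1,.0225),(447,82)),(('C',1,-.0225),(419,75.5)),(('C',0,-.0225),(354,55.5)),(('C',0,.0225),(376,60))],
'side':[((-X,-Y,Z),(286.3,252.6)),((X,-Y,Z),(360.4,197.8)),((-X,Y,Z),(211.5,214.8)),((X,Y,Z),(291.1,169.3)),(('L',-.127,.19,.022),(192.2,121.1)),(('L',.127,.19,0),(288.1,86)),
 (('C',0,-.0225),(203,92)),(('C',0,.0225),(220.5,85.5)),(('C',1,-.0225),(260,74.5)),(('C',1,.0225),(275,67))]}
def pt(k,q):
    if k[0]=='L': p=lidpt(*k[1:],q[3])
    elif k[0]=='C': p=clippt((-.07,.07)[k[1]]+k[2],.042,.004,q[4+k[1]],q[3])
    else: p=np.array(k)
    return world(p,q)
def res(q):
    return np.concatenate([(proj([pt(k,q) for k,_ in S[n]],n)-np.array([v for _,v in S[n]])).ravel() for n in S])
s=least_squares(res,[.5,.2,0,1.7,1.5,1.5],loss='soft_l1')
q=s.x
if __name__=='__main__':
    print(q.round(4)); print(res(q).reshape(-1,2).round(1).tolist())
    for n,p in dict(hinge=lidpt(0,0,0,q[3]),edge=lidpt(0,.19,.022,q[3]),nearface=clippt(-.07,.03,.006,q[4],q[3]),farface=clippt(.07,.03,.006,q[5],q[3])).items(): print(n,world(p,q).round(3))
E
python3 fit.py
```

```text
[0.6061 0.0149 0.2502 1.5964 1.842  1.4525]
[[-2.3, -3.3], [-0.1, -0.1], [-1.3, 1.1], [-1.9, 0.3], [2.2, -2.8], [0.8, -0.7], [-4.8, -0.8], [-0.3, -1.5], [0.3, -2.5], [0.6, -1.4], [-0.6, -0.2], [0.2, -1.1], [0.9, -2.7], [-0.1, -0.6], [-0.9, -1.6], [-0.2, -0.1], [1.9, -0.1], [-0.6, -0.8], [-0.2, -0.9], [0.7, -2.5], [0.5, -0.6]]
hinge [0.583 0.107 0.085]
edge [0.576 0.133 0.274]
nearface [0.507 0.118 0.307]
farface [0.646 0.142 0.31 ]
```

Run:
```python
from h import *; from fit import q
def ray(n,uv,z):
    c=imaging.calibration(n); R=cv2.Rodrigues(c['rvec'])[0]; C=-R.T@c['tvec']; d=R.T@np.linalg.inv(c['intrinsics'])@[*uv,1]; return C+d*(z-C[2])/d[2]
def tocase(w):
    d=w[:2]-q[:2]; c,s=np.cos(q[2]),np.sin(q[2]); return (c*d[0]+s*d[1],-s*d[0]+c*d[1])
for n,uv,z in [('scene',(210,323),.085),('side',(427,243),.085),('scene',(210,345),.045),('side',(422,259),.045),('side',(367,279),.01),('side',(372,347),.015),('side',(225,281),.005),('scene',(540,130),.1),('scene',(495,178),.03)]:
    w=ray(n,uv,z); print(n,uv,w.round(3),np.round(tocase(w),3))
o=sensors.get_obs(); print(proj([o['position'],[.56,.2,.25]],'scene'))
```

```text
scene (210, 323) [ 0.738 -0.233  0.085] [ 0.066 -0.273]
side (427, 243) [ 0.73  -0.24   0.085] [ 0.057 -0.277]
scene (210, 345) [ 0.737 -0.236  0.045] [ 0.065 -0.276]
side (422, 259) [ 0.731 -0.236  0.045] [ 0.059 -0.273]
side (367, 279) [ 0.639 -0.188  0.01 ] [-0.019 -0.205]
side (372, 347) [ 0.523 -0.317  0.015] [-0.162 -0.301]
side (225, 281) [ 0.423 -0.029  0.005] [-0.188  0.002]
scene (540, 130) [0.503 0.646 0.1  ] [0.057 0.637]
scene (495, 178) [0.546 0.48  0.03 ] [0.057 0.466]
[[456.27954078  59.47031851]
 [417.40763733 101.10977464]]
```

```bash
cat > plan.py <<'E'
from h import *; from fit import q; from model import *
from scipy.spatial.transform import Rotation as Ro
def lidtcp(a,u=.165,off=.008,x=0.): 
    p=lidpt(x,u,.022,a); p[1]+=off; return world(p,q)
def steps(W):
    o=W[0]
    for w in W[1:]: print((100*(w-o)).round(2), end=' '); o=w
    print()
E
python3 - <<'E'
from plan import *
o=sensors.get_obs(); R=Ro.from_quat(o['tool_rot']).as_matrix(); print(R.round(3), np.degrees(np.arctan2(R[1,1],R[0,1])-q[2]))
print(lidtcp(q[3]), lidtcp(q[3],off=.045))
E
```

```text
[[-0.927  0.375 -0.   ]
 [ 0.375  0.927  0.   ]
 [ 0.     0.    -1.   ]] 53.67275566352961
[0.57411    0.14006663 0.24938276] [0.56495037 0.17591494 0.24938276]
```

Request:
carry_out(
  motion=[
    {"gripper": 0,"travel": [0,0,3],"angular": [0,0,0]},
    {"gripper": 0,"travel": [0,-1,4],"angular": [0,0,-6.7]},
    {"gripper": 0,"travel": [2,-4,2.5],"angular": [0,0,-6.7]},
    {"gripper": 0,"travel": [3,-4,0],"angular": [0,0,-6.7]},
    {"gripper": 0,"travel": [3,-4,0],"angular": [0,0,-6.7]},
    {"gripper": 0,"travel": [3,-4,0],"angular": [0,0,-6.7]},
    {"gripper": 0,"travel": [3,-4,0],"angular": [0,0,-6.7]},
    {"gripper": 0,"travel": [3,-4,0],"angular": [0,0,-6.7]},
    {"gripper": 0,"travel": [3,-4,0],"angular": [0,0,-6.8]},
    {"gripper": 0,"travel": [3,-4,0],"angular": [0,0,0]},
  ],
)

```text
clock: 2.05
position: [0.4738, 0.2721, 0.3002]
tool_rot: [0.614, 0.789, 0.0, 0.0]
contact_force: [0.8, 0.7, 0.4]
finger_gap: 0.187
```

Request:
carry_out(
  motion=[
    {"gripper": 0,"travel": [3,-2,0],"angular": [0,0,0]},
    {"gripper": 0,"travel": [3,-3,0],"angular": [0,0,0]},
    {"gripper": 0,"travel": [3.1,-3,0],"angular": [0,0,0]},
    {"gripper": 0,"travel": [0,-1.0,-2.5],"angular": [0,0,0]},
    {"gripper": 0,"travel": [0,-0.6,-2.5],"angular": [0,0,0]},
    {"gripper": 0,"travel": [0,0,0],"angular": [0,0,0]},
  ],
)

```text
clock: 2.65
position: [0.5618, 0.1758, 0.247]
tool_rot: [0.614, 0.789, -0.003, -0.002]
contact_force: [-0.5, 0.2, 1.0]
finger_gap: 0.002
```

Run:
```python
from plan import *
o=sensors.get_obs();print(o['position'],o['contact_force'])
for n,b in(('scene',(230,0,330,300,1.8)),('side',(100,0,300,300,1.9))):
    im=imaging.camera(n); crop(im,*b,f'pics/{n}2.png')
A=np.arange(q[3]-.04,-.03,-.06); A=np.r_[q[3],A]; W=[lidtcp(a) for a in A]
print(len(A),W[0]); steps(W); print(W[-1])
```

```text
[0.56181772 0.17583769 0.24700474] [-0.52111236  0.18212324  0.99688051]
28 [0.57411    0.14006663 0.24938276]
[ 0.16 -0.64  0.09] [ 0.25 -0.96  0.09] [ 0.25 -0.97  0.03] [ 0.25 -0.97 -0.03] [ 0.25 -0.96 -0.09] [ 0.24 -0.96 -0.15] [ 0.24 -0.95 -0.21] [ 0.24 -0.93 -0.27] [ 0.23 -0.91 -0.33] [ 0.23 -0.89 -0.38] [ 0.22 -0.87 -0.44] [ 0.22 -0.84 -0.49] [ 0.21 -0.81 -0.54] [ 0.2  -0.78 -0.59] [ 0.19 -0.75 -0.64] [ 0.18 -0.71 -0.68] [ 0.17 -0.67 -0.72] [ 0.16 -0.62 -0.76] [ 0.15 -0.58 -0.8 ] [ 0.14 -0.53 -0.84] [ 0.12 -0.48 -0.87] [ 0.11 -0.43 -0.9 ] [ 0.1  -0.38 -0.92] [ 0.08 -0.32 -0.94] [ 0.07 -0.27 -0.96] [ 0.05 -0.21 -0.97] [ 0.04 -0.15 -0.99] 
[ 0.62146646 -0.04527371  0.10640549]
```

View pics/scene2.png

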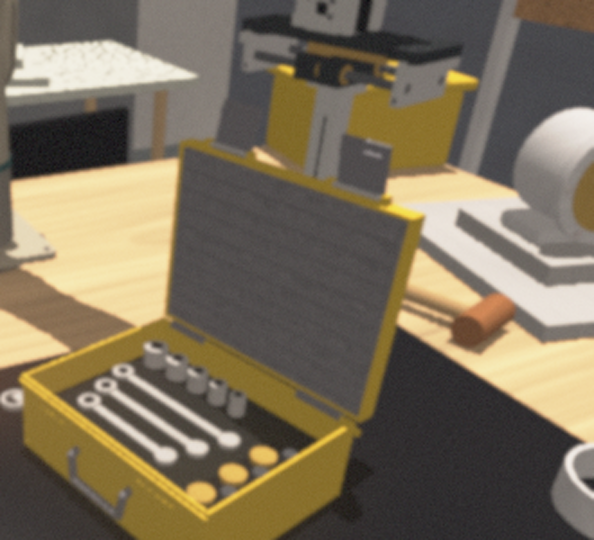

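View pics/side2.png

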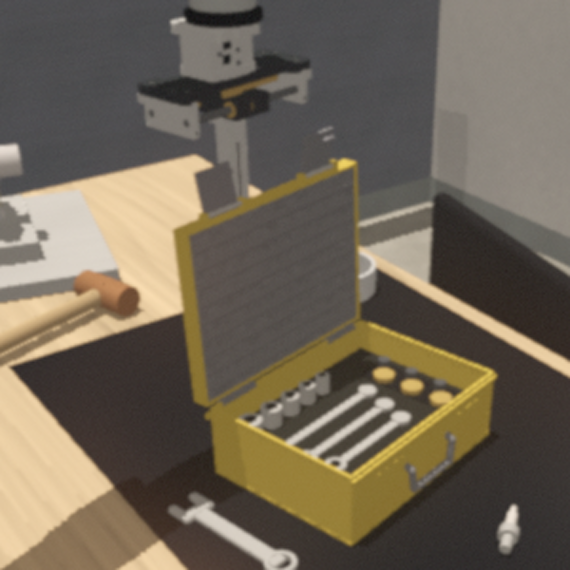

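Request:
carry_out(
  motion=[
    {"gripper": 0,"travel": [0.3,-1.2,0],"angular": [0,0,0]},
    {"gripper": 0,"travel": [0.3,-1.2,0],"angular": [0,0,0]},
    {"gripper": 0,"travel": [0.3,-1.2,0],"angular": [0,0,0]},
    {"gripper": 0,"travel": [0.2,-0.64,0.1],"angular": [0,0,0]},
    {"gripper": 0,"travel": [0.25,-0.96,0.1],"angular": [0,0,0]},
    {"gripper": 0,"travel": [0.25,-0.97,0],"angular": [0,0,0]},
    {"gripper": 0,"travel": [0.25,-0.97,0],"angular": [0,0,0]},
    {"gripper": 0,"travel": [0.25,-0.96,-0.1],"angular": [0,0,0]},
  ],
)

```text
clock: 3.55
position: [0.585, 0.0958, 0.2508]
tool_rot: [0.614, 0.79, -0.0, -0.0]
contact_force: [-0.7, 3.3, 0.1]
finger_gap: 0.008
```

Run:
```python
from plan import *
for n,b in(('scene',(230,0,330,300,1.8)),('side',(100,0,300,300,1.9))):
    im=imaging.camera(n); crop(im,*b,f'pics/{n}3.png')
```

```text
(no output)
```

View pics/side3.png

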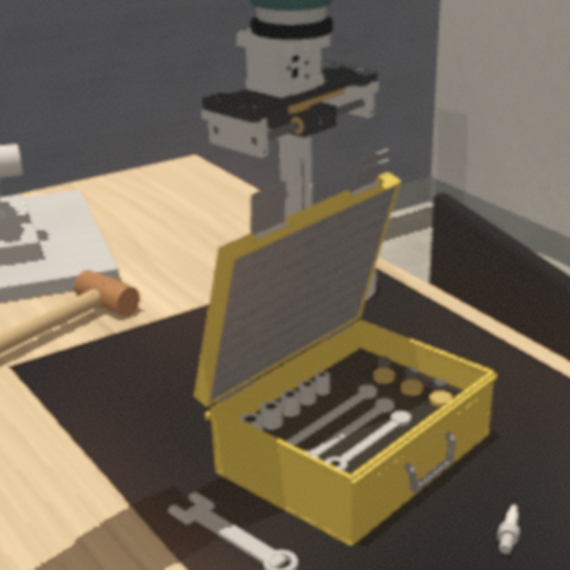

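Request:
carry_out(
  motion=[
    {"gripper": 0,"travel": [0.24,-0.96,-0.15],"angular": [0,0,0]},
    {"gripper": 0,"travel": [0.24,-0.95,-0.21],"angular": [0,0,0]},
    {"gripper": 0,"travel": [0.24,-0.93,-0.27],"angular": [0,0,0]},
    {"gripper": 0,"travel": [0.23,-0.91,-0.33],"angular": [0,0,0]},
    {"gripper": 0,"travel": [0.23,-0.89,-0.38],"angular": [0,0,0]},
    {"gripper": 0,"travel": [0.22,-0.87,-0.44],"angular": [0,0,0]},
    {"gripper": 0,"travel": [0.22,-0.84,-0.49],"angular": [0,0,0]},
    {"gripper": 0,"travel": [0.21,-0.81,-0.54],"angular": [0,0,0]},
    {"gripper": 0,"travel": [0.2,-0.78,-0.59],"angular": [0,0,0]},
    {"gripper": 0,"travel": [0.19,-0.75,-0.64],"angular": [0,0,0]},
  ],
)

```text
clock: 4.65
position: [0.6072, 0.0088, 0.21]
tool_rot: [0.614, 0.79, -0.0, 0.0]
contact_force: [-0.1, 2.0, 0.7]
finger_gap: 0.005
```

Run:
```python
from plan import *
for n,b in(('side',(100,0,300,300,1.9)),):
    im=imaging.camera(n); crop(im,*b,f'pics/{n}4.png')
```

```text
(no output)
```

View pics/side4.png

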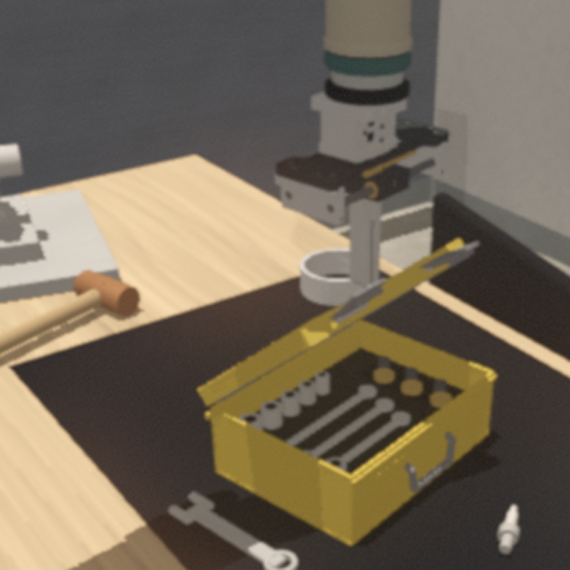

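Request:
carry_out(
  motion=[
    {"gripper": 0,"travel": [0.18,-0.71,-0.68],"angular": [0,0,0]},
    {"gripper": 0,"travel": [0.17,-0.67,-0.72],"angular": [0,0,0]},
    {"gripper": 0,"travel": [0.16,-0.62,-0.76],"angular": [0,0,0]},
    {"gripper": 0,"travel": [0.15,-0.58,-0.8],"angular": [0,0,0]},
    {"gripper": 0,"travel": [0.14,-0.53,-0.84],"angular": [0,0,0]},
    {"gripper": 0,"travel": [0.12,-0.48,-0.87],"angular": [0,0,0]},
    {"gripper": 0,"travel": [0.11,-0.43,-0.9],"angular": [0,0,0]},
    {"gripper": 0,"travel": [0.1,-0.38,-0.92],"angular": [0,0,0]},
  ],
)

```text
clock: 5.5
position: [0.6184, -0.0347, 0.1447]
tool_rot: [0.614, 0.79, -0.0, 0.0]
contact_force: [-1.0, 1.1, 0.4]
finger_gap: 0.004
```

Request:
carry_out(
  motion=[
    {"gripper": 0,"travel": [0.08,-0.32,-0.94],"angular": [0,0,0]},
    {"gripper": 0,"travel": [0.07,-0.27,-0.96],"angular": [0,0,0]},
    {"gripper": 0,"travel": [0.05,-0.2,-0.8],"angular": [0,0,0]},
    {"gripper": 0,"travel": [0.04,-0.1,-0.6],"angular": [0,0,0]},
    {"gripper": 0,"travel": [0,0,-0.5],"angular": [0,0,0]},
    {"gripper": 0,"travel": [0,0,-0.3],"angular": [0,0,0]},
    {"gripper": 0,"travel": [0,0,0],"angular": [0,0,0]},
  ],
)

```text
clock: 6.2
position: [0.621, -0.0437, 0.1072]
tool_rot: [0.614, 0.79, 0.0, 0.0]
contact_force: [-5.4, 0.4, 16.7]
finger_gap: 0.006
```

Run:
```python
from plan import *
for n,b in(('side',(170,100,240,200,2.4)),('scene',(200,100,280,230,2.3))):
    im=imaging.camera(n); crop(im,*b,f'pics/{n}5.png')
o=sensors.get_obs();print(o['position'],o['contact_force'])
```

```text
[ 0.62099523 -0.04367792  0.10711918] [-5.28065884 -0.62290356 16.1195321 ]
```

View pics/side5.png

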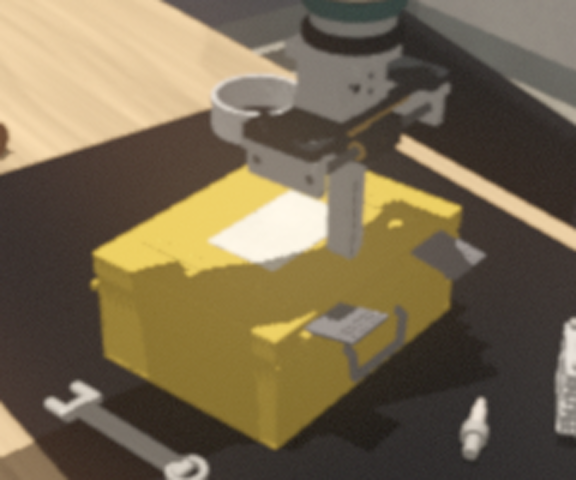

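View pics/scene5.png

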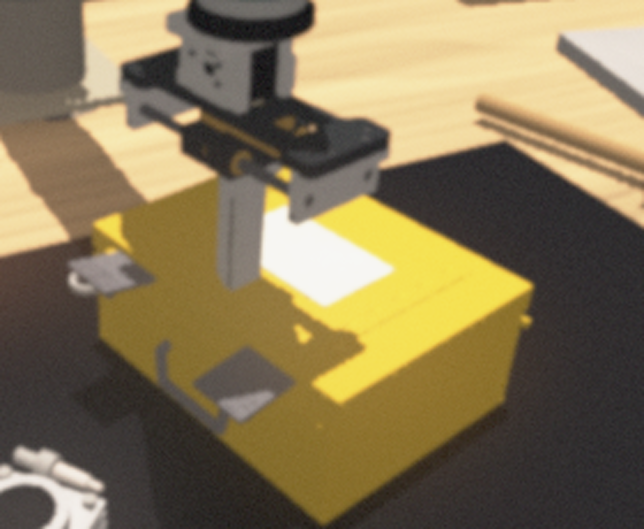

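```bash
cat >> plan.py <<'E'
def cliptcp(x,c,up=0,out=0,l=.03):
    return world(np.array([x,-.1-l*np.sin(c)-.006*np.cos(c)-.008-out,.095-l*np.cos(c)+.006*np.sin(c)+up]),q)
E
python3 - <<'E'
from plan import *
for n in('side','scene'):
    im=imaging.camera(n).copy()
    q2=q.copy(); q2[3]=0
    pts=[world(clippt(x+e,l,.006,c,0),q) for x,c in((-.07,q[4]),(.07,q[5])) for e in(-.0225,.0225) for l in(0.,.042)]+[world(np.array(p),q) for p in((-.125,-.095,0),(.125,-.095,0),(-.127,-.095,.107),(.127,-.095,.107),(-.127,.095,.107),(.127,.095,.107))]
    P=proj(pts,n)
    b=(170,100,240,200) if n=='side' else (200,100,280,230); s=2.4
    im=cv2.resize(im[b[1]:b[1]+b[3],b[0]:b[0]+b[2]],None,fx=s,fy=s)
    for p in P: cv2.circle(im,tuple(int(v) for v in (p-b[:2])*s),2,(255,0,0),-1)
    cv2.imwrite(f'pics/{n}6.png',im[:,:,::-1])
o=sensors.get_obs()['position']
for x,c0 in((-.07,q[4]),(.07,q[5])):
    C=np.r_[np.arange(c0,0,-.16),0]
    W=[cliptcp(x,c) for c in C]; print(W[0],len(C)); steps(W); print(W[-1])
print(np.cos(q[2]),np.sin(q[2]))
E
```

```text
[ 0.57177102 -0.13354172  0.10881729] 13
[ 0.05 -0.18 -0.45] [ 0.03 -0.11 -0.48] [ 0.01 -0.03 -0.49] [-0.01  0.04 -0.49] [-0.03  0.12 -0.47] [-0.05  0.19 -0.45] [-0.07  0.26 -0.41] [-0.08  0.32 -0.36] [-0.09  0.37 -0.31] [-0.11  0.41 -0.24] [-0.11  0.44 -0.17] [-0.06  0.24 -0.06] 
[ 0.56649898 -0.1129084   0.065     ]
[ 0.70820599 -0.10198616  0.0974185 ] 11
[-0.    0.   -0.49] [-0.02  0.08 -0.48] [-0.04  0.15 -0.46] [-0.06  0.22 -0.43] [-0.07  0.28 -0.39] [-0.09  0.34 -0.34] [-0.1   0.39 -0.28] [-0.11  0.43 -0.21] [-0.12  0.45 -0.14] [-0.01  0.04 -0.01] 
[ 0.70214123 -0.07825034  0.065     ]
0.9688731810689581 0.24755758725055824
```

View pics/side6.png

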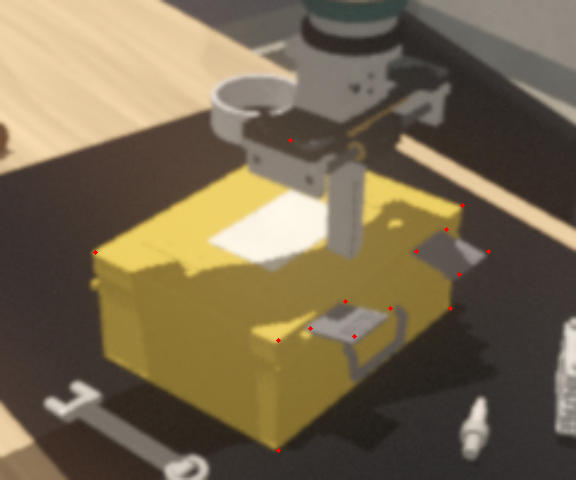

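View pics/scene6.png

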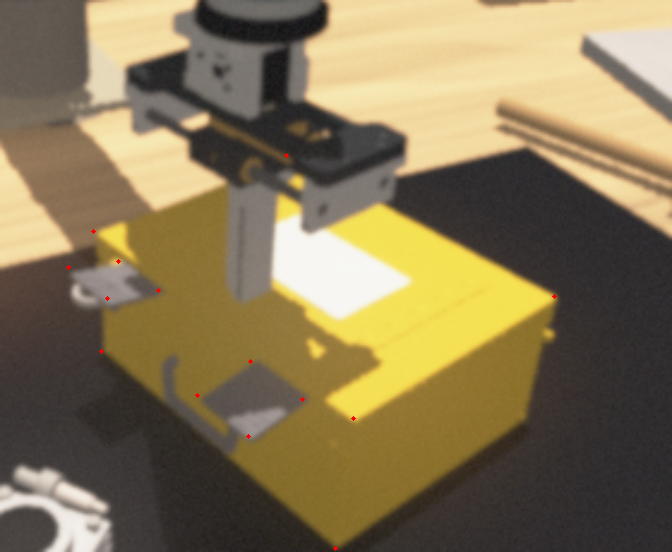

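Request:
carry_out(
  motion=[
    {"gripper": 0,"travel": [0,0,2],"angular": [0,0,0]},
    {"gripper": 0,"travel": [0,0,3],"angular": [0,0,0]},
    {"gripper": 0,"travel": [-1.5,-3,0],"angular": [0,0,0]},
    {"gripper": 0,"travel": [-1.5,-3,0],"angular": [0,0,0]},
    {"gripper": 0,"travel": [-1.9,-3,0],"angular": [0,0,0]},
    {"gripper": 0,"travel": [0,0,0],"angular": [0,0,0]},
    {"gripper": 0,"travel": [0,0,0],"angular": [0,0,0]},
  ],
)

```text
clock: 7.1
position: [0.5718, -0.1336, 0.1548]
tool_rot: [0.614, 0.789, 0.0, 0.0]
contact_force: [-0.1, 0.9, 0.3]
finger_gap: 0.009
```

Request:
carry_out(
  motion=[
    {"gripper": 0,"travel": [0,0,-2],"angular": [0,0,0]},
    {"gripper": 0,"travel": [0,0,-2],"angular": [0,0,0]},
    {"gripper": 0,"travel": [0,0,-0.6],"angular": [0,0,0]},
    {"gripper": 0,"travel": [0.05,-0.18,-0.45],"angular": [0,0,0]},
    {"gripper": 0,"travel": [0.03,-0.11,-0.48],"angular": [0,0,0]},
    {"gripper": 0,"travel": [0,-0.03,-0.49],"angular": [0,0,0]},
    {"gripper": 0,"travel": [0,0.04,-0.49],"angular": [0,0,0]},
    {"gripper": 0,"travel": [-0.03,0.12,-0.47],"angular": [0,0,0]},
  ],
)

```text
clock: 7.9
position: [0.573, -0.135, 0.0849]
tool_rot: [0.614, 0.79, 0.0, 0.001]
contact_force: [0.7, 0.2, 2.6]
finger_gap: 0.005
```

Run:
```python
from plan import *
for n,b in(('side',(170,100,240,200,2.4)),):
    im=imaging.camera(n); crop(im,*b,f'pics/{n}7.png')
```

```text
(no output)
```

View pics/side7.png

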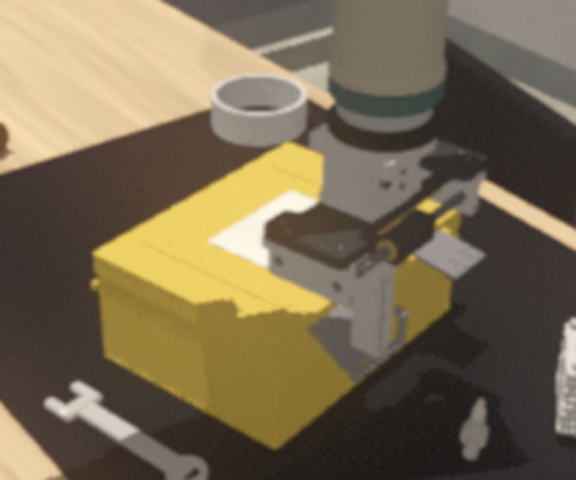

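Request:
carry_out(
  motion=[
    {"gripper": 0,"travel": [-0.05,0.19,-0.45],"angular": [0,0,0]},
    {"gripper": 0,"travel": [-0.07,0.26,-0.41],"angular": [0,0,0]},
    {"gripper": 0,"travel": [-0.08,0.32,-0.36],"angular": [0,0,0]},
    {"gripper": 0,"travel": [-0.09,0.37,-0.31],"angular": [0,0,0]},
    {"gripper": 0,"travel": [-0.11,0.41,-0.24],"angular": [0,0,0]},
    {"gripper": 0,"travel": [-0.11,0.44,-0.17],"angular": [0,0,0]},
    {"gripper": 0,"travel": [-0.06,0.24,-0.06],"angular": [0,0,0]},
    {"gripper": 0,"travel": [0,0,0],"angular": [0,0,0]},
  ],
)

```text
clock: 8.75
position: [0.5658, -0.1117, 0.0645]
tool_rot: [0.613, 0.79, -0.0, -0.001]
contact_force: [0.8, -1.2, 0.0]
finger_gap: 0.0
```

Request:
carry_out(
  motion=[
    {"gripper": 0,"travel": [-0.03,0.1,0],"angular": [0,0,0]},
    {"gripper": 0,"travel": [0,0,0],"angular": [0,0,0]},
  ],
)

```text
clock: 8.95
position: [0.5658, -0.1116, 0.0647]
tool_rot: [0.614, 0.79, -0.0, -0.0]
contact_force: [0.3, -2.6, -1.8]
finger_gap: 0.006
```

Request:
carry_out(
  motion=[
    {"gripper": 0,"travel": [-0.03,0.1,0],"angular": [0,0,0]},
    {"gripper": 0,"travel": [0,0,0],"angular": [0,0,0]},
  ],
)

```text
clock: 9.15
position: [0.5659, -0.1116, 0.0647]
tool_rot: [0.614, 0.789, -0.001, 0.0]
contact_force: [0.3, -4.4, -3.2]
finger_gap: 0.006
```

Run:
```python
from plan import *
for n,b in(('side',(170,100,240,200,2.4)),('scene',(200,100,280,230,2.3))):
    im=imaging.camera(n); crop(im,*b,f'pics/{n}8.png')
```

```text
(no output)
```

View pics/side8.png

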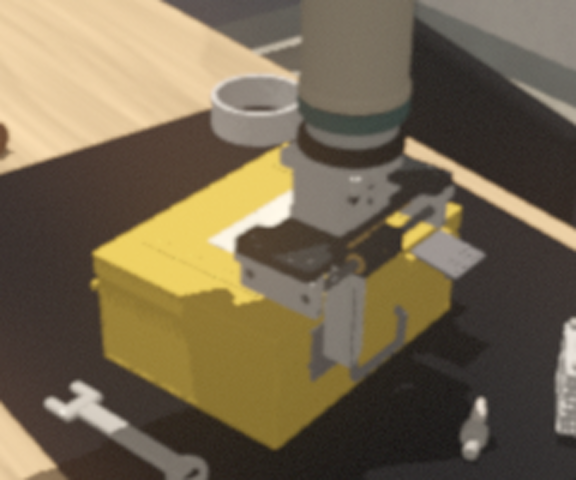

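View pics/scene8.png

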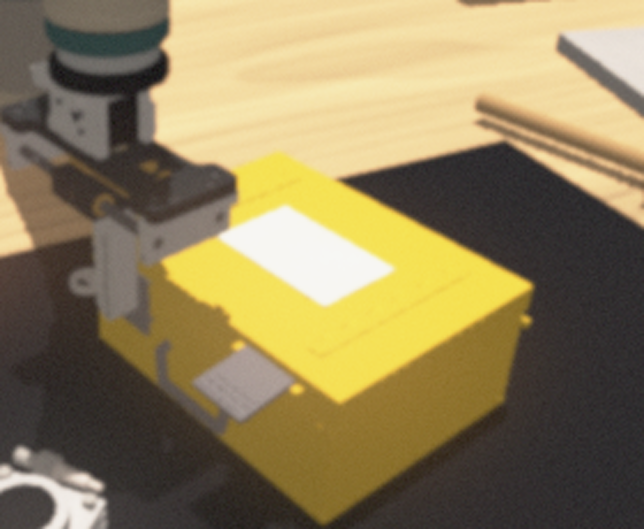

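Request:
carry_out(
  motion=[
    {"gripper": 0,"travel": [0.6,-2.4,0],"angular": [0,0,0]},
    {"gripper": 0,"travel": [0.4,-1.6,2],"angular": [0,0,0]},
    {"gripper": 0,"travel": [0,0,4],"angular": [0,0,0]},
    {"gripper": 0,"travel": [2,0.8,3],"angular": [0,0,0]},
    {"gripper": 0,"travel": [4,1.2,0],"angular": [0,0,0]},
    {"gripper": 0,"travel": [4,1.2,0],"angular": [0,0,0]},
    {"gripper": 0,"travel": [3.3,1.5,0],"angular": [0,0,0]},
    {"gripper": 0,"travel": [0,0,0],"angular": [0,0,0]},
    {"gripper": 0,"travel": [0,0,0],"angular": [0,0,0]},
  ],
)

```text
clock: 10.15
position: [0.7084, -0.1015, 0.1539]
tool_rot: [0.613, 0.79, 0.0, -0.001]
contact_force: [-0.6, -0.3, 0.7]
finger_gap: 0.005
```

Request:
carry_out(
  motion=[
    {"gripper": 0,"travel": [0,0,-2],"angular": [0,0,0]},
    {"gripper": 0,"travel": [0,0,-2],"angular": [0,0,0]},
    {"gripper": 0,"travel": [0,0,-1],"angular": [0,0,0]},
    {"gripper": 0,"travel": [0,0,-0.6],"angular": [0,0,0]},
    {"gripper": 0,"travel": [0,0,-0.5],"angular": [0,0,0]},
    {"gripper": 0,"travel": [-0.02,0.08,-0.48],"angular": [0,0,0]},
    {"gripper": 0,"travel": [-0.04,0.15,-0.46],"angular": [0,0,0]},
    {"gripper": 0,"travel": [-0.06,0.22,-0.43],"angular": [0,0,0]},
    {"gripper": 0,"travel": [-0.07,0.28,-0.39],"angular": [0,0,0]},
    {"gripper": 0,"travel": [-0.09,0.34,-0.34],"angular": [0,0,0]},
  ],
)

```text
clock: 11.15
position: [0.7065, -0.0934, 0.0726]
tool_rot: [0.614, 0.79, -0.0, 0.001]
contact_force: [0.8, -2.1, 0.0]
finger_gap: 0.006
```

Request:
carry_out(
  motion=[
    {"gripper": 0,"travel": [-0.1,0.39,-0.28],"angular": [0,0,0]},
    {"gripper": 0,"travel": [-0.11,0.43,-0.21],"angular": [0,0,0]},
    {"gripper": 0,"travel": [-0.12,0.45,-0.14],"angular": [0,0,0]},
    {"gripper": 0,"travel": [-0.02,0.08,0],"angular": [0,0,0]},
    {"gripper": 0,"travel": [0,0,0],"angular": [0,0,0]},
  ],
)

```text
clock: 11.65
position: [0.7024, -0.0778, 0.0663]
tool_rot: [0.613, 0.79, 0.0, -0.001]
contact_force: [0.5, -0.3, -0.6]
finger_gap: 0.008
```

Push on until the stop is felt.

Request:
carry_out(
  motion=[
    {"gripper": 0,"travel": [-0.03,0.1,0],"angular": [0,0,0]},
    {"gripper": 0,"travel": [-0.03,0.1,0],"angular": [0,0,0]},
    {"gripper": 0,"travel": [-0.03,0.1,0],"angular": [0,0,0]},
    {"gripper": 0,"travel": [0,0,0],"angular": [0,0,0]},
  ],
)

```text
clock: 12.05
position: [0.7022, -0.0774, 0.0666]
tool_rot: [0.614, 0.789, -0.0, 0.001]
contact_force: [2.6, -4.1, -2.7]
finger_gap: 0.005
```

Stopped firmly at 4–5 N. Now I'll retreat clear and look.

Request:
carry_out(
  motion=[
    {"gripper": 0,"travel": [0.6,-2.4,0],"angular": [0,0,0]},
    {"gripper": 0,"travel": [0.4,-1.6,2],"angular": [0,0,0]},
    {"gripper": 0,"travel": [0,0,4],"angular": [0,0,0]},
    {"gripper": 0,"travel": [0,0,5],"angular": [0,0,0]},
    {"gripper": 0,"travel": [0,0,4],"angular": [0,0,0]},
    {"gripper": 0,"travel": [-3,-3,4],"angular": [0,0,0]},
    {"gripper": 0,"travel": [-4,-4,0],"angular": [0,0,0]},
    {"gripper": 0,"travel": [-4,-4,0],"angular": [0,0,0]},
    {"gripper": 0,"travel": [-4,-4,0],"angular": [0,0,0]},
    {"gripper": 0,"travel": [0,0,0],"angular": [0,0,0]},
  ],
)

```text
clock: 13.05
position: [0.5737, -0.2544, 0.2522]
tool_rot: [0.618, 0.786, -0.002, -0.001]
contact_force: [0.0, -0.3, 0.1]
finger_gap: 0.005
```

Run:
```python
from plan import *
print(sensors.get_obs()['position'])
for n in('side','scene'):
    im=imaging.camera(n).copy()
    pts=[world(clippt(x+e,l,.006,0,0),q) for x in(-.07,.07) for e in(-.0225,.0225) for l in(0.,.042)]+[world(np.array(p),q) for p in((-.125,-.095,0),(.125,-.095,0),(-.127,-.095,.107),(.127,-.095,.107),(-.127,.095,.107),(.127,.095,.107))]
    P=proj(pts,n)
    b=(170,100,240,200) if n=='side' else (200,100,280,230); s=2.4
    crop(im,0,0,560,420,1.4,f'pics/{n}9full.png')
    im=cv2.resize(im[b[1]:b[1]+b[3],b[0]:b[0]+b[2]],None,fx=s,fy=s)
    for p in P: cv2.circle(im,tuple(int(v) for v in (p-b[:2])*s),2,(255,0,0),-1)
    cv2.imwrite(f'pics/{n}9.png',im[:,:,::-1])
    for l in ('barrel','plug','driver','wrench'):
        print(n,l,[(round(d['p'],2),d['box'],np.argwhere(d['region']).mean(0)[::-1].round(1)) for d in trace(l,n)[:1]])
```

```text
[ 0.57373424 -0.25443725  0.25215407]
side barrel [(0.84, [399.9, 232.6, 44.0, 52.1], array([422.1, 258.7]))]
side plug [(0.73, [343.2, 199.1, 14.3, 27.3], array([348.3, 211.7]))]
side driver [(0.9, [343.3, 304.2, 84.5, 70.4], array([374.2, 346. ]))]
side wrench [(0.55, [190.2, 259.3, 66.7, 41.9], array([226.5, 283.7]))]
scene barrel [(0.92, [171.4, 300.5, 73.9, 84.9], array([209.7, 344.7]))]
scene plug [(0.63, [204.0, 296.6, 41.1, 17.8], array([223.7, 304.3]))]
scene driver [(0.66, [112.1, 253.3, 38.0, 89.1], array([126.8, 286.8]))]
scene wrench [(0.6, [228.1, 219.4, 13.9, 13.2], array([235.8, 222.3]))]
```

View pics/side9.png

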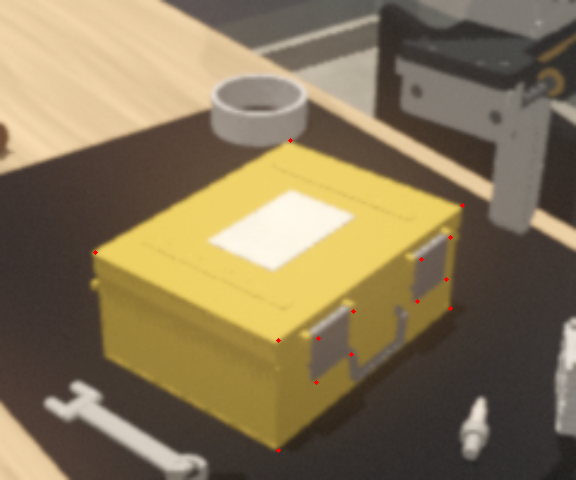

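View pics/scene9.png

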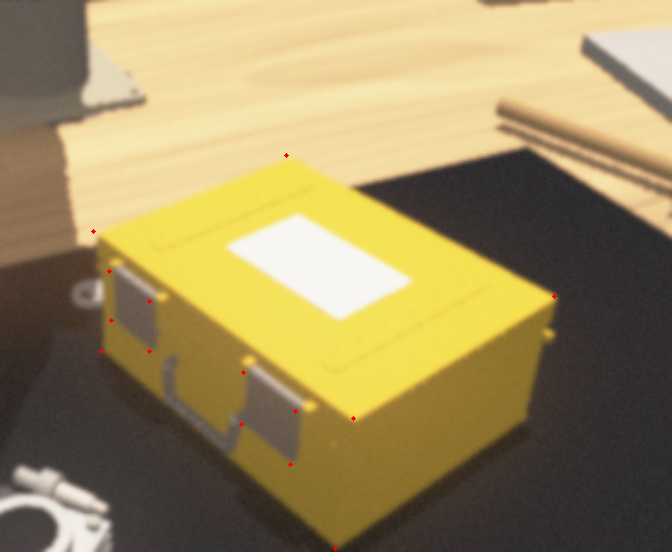

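View pics/side9full.png

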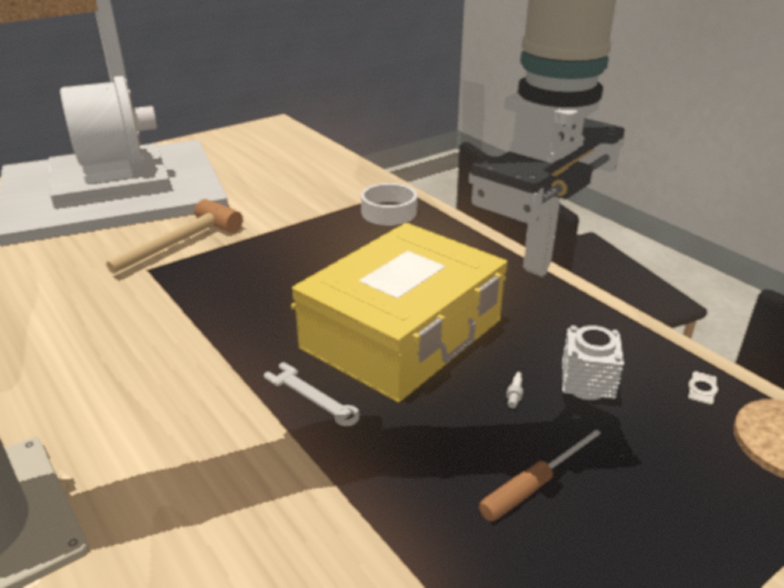

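Run:
```python
from plan import *
c,s=np.cos(q[2]),np.sin(q[2])
for w in((.5659,-.1116),(.7022,-.0774)):
    d=np.array(w)-q[:2]; print((c*d[0]+s*d[1]).round(4),(-s*d[0]+c*d[1]).round(4))
im=imaging.camera('scene'); crop(im,236,195,100,105,5.5,'pics/z.png')
im=imaging.camera('side'); crop(im,280,185,100,90,6,'pics/z2.png')
```

```text
-0.0703 -0.1126
0.0703 -0.1132
```

View pics/z.png

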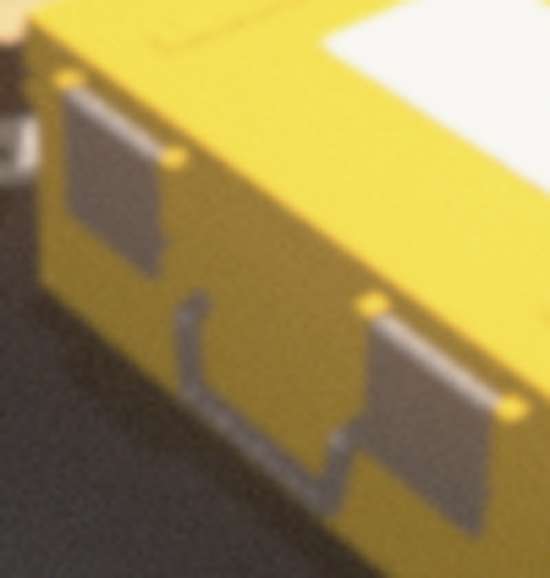

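View pics/z2.png

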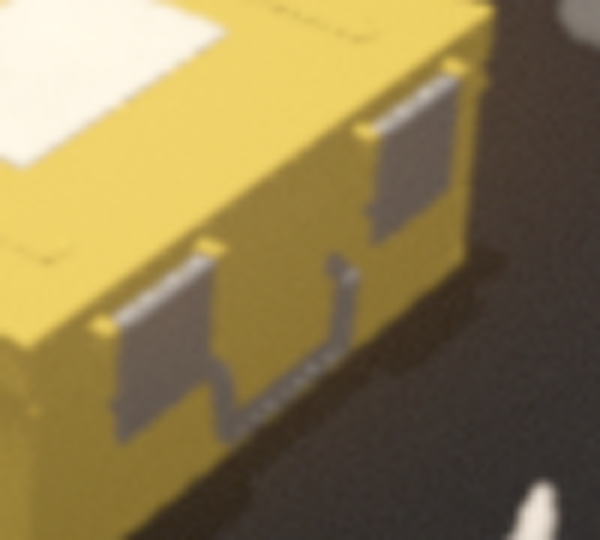

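```bash
python3 -c "
from bench import sensors, finish_job
o=sensors.get_obs();print(o['position'],o['contact_force']);print(finish_job())"
```

```text
[ 0.58025086 -0.24755196  0.25058754] [0.03392668 0.09237296 0.11699565]
the job is handed in; nothing more can be done
None
```

I closed the case with the shut fingertips and handed the job in at about 13 s. No verdict was reported.

- **Lid:** I pushed it over from behind between the clips, following its arc slowly. It bottomed out with the fingertip at z = 107 mm, exactly the shut height, under about 16 N. The final pictures show it flush.
- **Clips:** I pushed each one down and in until it stopped moving at 4 to 5 N, more than the 2 N its hinge needs. The finger ended about 1 mm further in than predicted for a clip at home. Both flaps look parallel to the front wall.
- **Surroundings:** The case corners still match the starting pose to within a pixel or two. The barrel and screwdriver were found where they were in both cameras, and the plug in the scene camera. The spanner was not found in the first pictures, so its position was only compared by eye, and it looks unmoved.
- **Finish:** The tool was at z = 0.25 m, clear of everything, with no contact force.

Two checks disagreed:
- **Clip overlay:** The projected clip faces sat about 2 pixels outside the visible flaps, the same for both clips along their whole length. I took this as an offset in the model rather than a tilt.
- **Plug detection:** In the last side picture the network's best match for the plug was the far clip. The plug itself looks to be in its old place there.

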